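# Cover the pantry dishes, each with its own lid

### The arm

A 6-joint arm with a two-finger parallel gripper is mounted at the origin on the work surface. World frame = base frame: x ahead of the robot, y to its left, z up, the work surface at z = 0. Lengths are in m, angles in rad, forces in N, time in s.
With the tool pointing down it reaches from about 0.35 to 0.775 m from the base axis. Payload 5.5 kg.
Tool frame: the origin (TCP) lies midway between the tips of the shut fingers; the grasp point (between the pads) lies grip_point_offset behind it (grip_point_offset is the distance from the TCP to the grasp point, in m); z points along the fingers, y is the direction in which the jaws open and shut (so a half turn about z gives the same grasp; the last joint's range is limited). The gripper opens to 85 mm and grips with 20 to 120 N. Pads are 22 mm wide; open, the fingers measure 114 mm over their backs; the gripper's body (76 mm by 85 mm) begins 54 mm behind the grasp point. The pads swing forward as they close: fully open they stand 13 mm farther back than shut.
Start: joints at [-1.291, 0.313, 0.046, 1.304, 0, 1.431], TCP at [0.234, -0.525, 0.231] pointing down, gripper open.
Joint ranges: [-2.76, 2.76], [-0.86, 1.69], [-1.03, 1.26], [-2.2, 2.34], [-1.47, 1.5], [-3.14, 3.14]. Speed limits (rad/s): [2.57, 2.57, 3.14, 3.14, 3.14, 3.14].

### API

Orientations are given as a unit quaternion [w, x, y, z].
In Python, from workcell import * gives the robot as it stands.
- The arm moves only by the tool send_rows, never from a script. Its argument "series" is one flat list of numbers, 7 for each row, row after row: the shift along the tool's x, y, z in cm, then the turn, a rotation vector about the tool's x, y, z in degrees, then the opening, from 0 (shut) to 1 (fully open). A call has 1 to 10 rows; each row is the pose to reach, as a shift and turn from the pose commanded when the call began, along the tool's axes at that moment; what a row does not reach only later rows make up. A row lasts 1/12 s, in which the tool goes at most 41.7 mm and 7.16 degrees, less where a joint would pass 70% of its speed; a pose out of reach is approached as far as the arm can. A call with a gripper value outside its range is refused whole. The fingers move at their own pace and stop on an object; "newtons" is the grip in N (left out, the last holds). Time passes only in rows, so rows that repeat a pose let the fingers close. It gives the time, the measured TCP pose, the force and the opening at its end, in the units of the state.
- get_state(): the state, without advancing time (a new reading comes with each control period).
- read_camera(name): name is "scene" or "top" or "wrist"; returns the picture (400x640x3 uint8, blue, green, red); there is no depth.
- camera_info(name): a dict with "K" (3x3 intrinsics, pixels), "D" ([k1, k2, p1, p2, k3] as OpenCV has them; the pictures are not rectified), "xyz" and "attitude" of the camera in the world. Camera axes: x right, y down, z forward; pixel columns grow to the right and rows downward; lengths in m; the calibration is good to about 2 mm. A picture is of the moment at which its call begins: read the wrist's pose just before it. camera_info takes no time and is no camera call; for the wrist camera it gives the pose at the moment of the call.
- hand_in(): hands the job in, once; it reports no verdict.
Trained networks look in the newest picture that a camera, given by its name, has taken for a name from the list of things; names that differ only in an ending like _2 or _b are one class to them, and where a whole thing is asked for, a point or a joint stands for the part that bears it (a point fixed in the world has none). Each returns a list of dicts, best first, with "p" (0 to 1); they miss things now and then, are a little off and sometimes report something else, mostly with a low value. They report only what shows in the picture. A call takes as long as a camera call. They do not tell look-alikes from the thing itself.
- silhouettes(camera, label): "pixels" (400x640 bool, what is visible of it) and "box" ([left, top, width, height] in pixels, round what is visible of it).
The state is a dict: "clock": time; "joint_pos": joint angles; "qvel": joint speeds; "tau": joint torques, N m; "tcp_pos": TCP position; "orientation": TCP orientation; "wrist_force": force on the tool from outside, world axes, zero at the start; "ft_torque": the same for the moment, N m; "finger_gap": finger opening in m.
Only numpy, scipy, OpenCV 4.12 (cv2) and the standard library are available. Lean on these libraries where they do the work, as an engineer would, in place of code of your own. Each camera call takes 0.05 s, during which the arm holds its last target. There are 200 camera calls.

### The job

Pick out the three round lids and set each one down gently, without dropping it, on the open dish that it fits by size, so that it sits flat on the rim all round. Any order will do; leave the dishes standing where they are, and do not disturb the oblong lid, the jar and the cup.

Things in the scene. Friction and masses are not known exactly. Their poses are not given: they have to be found in the camera images.
- lid_small: small round lid, loose, white enamel with a black knob: flange 98 mm across and 5 mm thick; beneath it a shallow locating plug 60 mm across and 6 mm deep; on top a straight cylindrical knob 24 mm across and 32 mm high. Lies plug down. Origin: centre of the plug's underside, z up (flange from z 6 to 11 mm, knob from 11 to 43 mm). Fits dish_small only
- lid_medium: medium round lid, loose, white enamel with a black knob: flange 122 mm across and 5 mm thick; beneath it a shallow locating plug 84 mm across and 6 mm deep; on top a straight cylindrical knob 24 mm across and 32 mm high. Lies plug down. Origin: centre of the plug's underside, z up (flange from z 6 to 11 mm, knob from 11 to 43 mm). Fits dish_medium only
- lid_large: large round lid, loose, white enamel with a black knob: flange 146 mm across and 5 mm thick; beneath it a shallow locating plug 108 mm across and 6 mm deep; on top a straight cylindrical knob 24 mm across and 32 mm high. Lies plug down. Origin: centre of the plug's underside, z up (flange from z 6 to 11 mm, knob from 11 to 43 mm). Fits dish_large only
- dish_small: small round open dish, white enamel, loose, standing on the table: 84 mm across outside, wall 4 mm (mouth 76 mm), 50 mm high. Origin: centre of its underside, z up; rim at z 50 mm. With its lid on, the lid's origin is 44 mm above the dish's origin
- dish_medium: medium round open dish, white enamel, loose, standing on the table: 108 mm across outside, wall 4 mm (mouth 100 mm), 50 mm high. Origin: centre of its underside, z up; rim at z 50 mm. With its lid on, the lid's origin is 44 mm above the dish's origin
- dish_large: large round open dish, white enamel, loose, standing on the table: 132 mm across outside, wall 4 mm (mouth 124 mm), 50 mm high. Origin: centre of its underside, z up; rim at z 50 mm. With its lid on, the lid's origin is 44 mm above the dish's origin
- oblong_lid: bystander: oblong white lid 115 x 78 mm with the same black knob (43 mm high in all), fits none of the dishes. Origin: centre of its underside
- preserve_jar: bystander: closed amber preserve jar with a red cap, 74 mm across, 105 mm high. Origin: centre of its underside
- steel_cup: bystander: empty steel cup, 72 mm across, 80 mm high. Origin: centre of its underside
There are look-alikes about, which are no part of the job. Leave any orange or purple look-alike of the lid_large alone.

How it is judged:
At the end, for the whole second after the job is handed in: Each round lid lies on the dish of its size: centres within 11 mm, lid origin 41 to 47 mm above the dish's origin (plug inside, flange on the rim), lid and dish level within 0.06 rad, dish standing on the table; lids released, all at rest (horizontal distance between lid_small and dish_small below 0.011 m and z of lid_small in the frame of dish_small between 0.041 and 0.047 m and angle between each of lid_small, dish_small, lid_medium, dish_medium, lid_large, dish_large's own z axis and vertical below 0.06 rad and height (world z) of each of dish_small, dish_medium, dish_large below 0.005 m and linear speed of each of lid_small, dish_small, lid_medium, dish_medium, lid_large, dish_large below 0.02 m/s and horizontal distance between lid_medium and dish_medium below 0.011 m and z of lid_medium in the frame of dish_medium between 0.041 and 0.047 m and horizontal distance between lid_large and dish_large below 0.011 m and z of lid_large in the frame of dish_large between 0.041 and 0.047 m); the robot touches nothing.
It fails at once if a round lid is dropped or thrown (faster than 0.7 m/s while not held) ((linear speed of lid_small above 0.7 m/s and contact force between the fingers and lid_small below 0.05 N) or (linear speed of lid_medium above 0.7 m/s and contact force between the fingers and lid_medium below 0.05 N) or (linear speed of lid_large above 0.7 m/s and contact force between the fingers and lid_large below 0.05 N)).
It fails at once if a dish is shifted by more than 40 mm (distance of any of dish_small, dish_medium, dish_large from where it was at the start of the episode above 0.04 m).
It fails at once if the oblong lid, jar or cup is disturbed (moved more than 30 mm) (distance of any of oblong_lid, preserve_jar, steel_cup from where it was at the start of the episode above 0.03 m).
It also fails if it takes over 88 s, if anything falls off the work surface, if the arm or the gripper's body presses on something with over 40 N, if the wrist force passes 120 N, or if a joint passes its speed limit or range.

## Working session

There is one attempt and no reset: what is moved stays moved. The work goes in short steps, Python scripts to look and compute and a tool call to move; the robot and the scene stay as the last step left them, time stands still between calls to the robot, and variables do not carry over. Pictures are saved under pics/ and viewed, about 12 in all and at most 16, crops included, and the job is handed in when it is done.

Besides the shell and the picture viewer there is one more tool, called after "Call:" by a JSON object that holds its "op" and its "data", one argument or row to a line. send_rows: Moves the arm, as the interface text tells. Its arguments: {"type":"object","properties":{"series":{"type":"array"},"newtons":{"type":"number"}},"required":["series"]}

```bash
mkdir -p pics; ls
python3 - <<'E'
from workcell import *
import cv2
s=get_state(); print(s)
for n in("scene","top"):
    im=read_camera(n); cv2.imwrite(f"pics/{n}0.png",im); c=camera_info(n); print(n,c)
print(camera_info("wrist"))
try: print(grip_point_offset)
except Exception as e: print(e)
E
```

```text
pics
{'clock': 0.0, 'joint_pos': array([-1.29056934e+00,  3.14008834e-01,  4.49584691e-02,  1.30363477e+00,
        2.60151605e-05,  1.43119321e+00]), 'qvel': array([-0.00102069,  0.00015597, -0.00168157, -0.00033038, -0.00116001,
       -0.00058847]), 'tau': array([ 2.74683218e-03, -4.80626678e+01,  2.98533726e+01,  1.91888673e-02,
        6.96266102e-05, -1.28440294e-05]), 'tcp_pos': array([ 0.23422035, -0.52454802,  0.23039572]), 'orientation': array([-9.42984035e-04,  9.78048186e-01,  2.08376712e-01, -5.33727193e-05]), 'wrist_force': array([ 0.70367512, -0.39983077, -0.15849788]), 'ft_torque': array([-0.02991105,  0.00022548, -0.00979058]), 'finger_gap': 0.0851118256583897}
scene {'K': array([[486.74927748,   0.        , 313.09780867],
       [  0.        , 486.74927748, 198.04605109],
       [  0.        ,   0.        ,   1.        ]]), 'D': array([0.02557761, 0.        , 0.        , 0.        , 0.        ]), 'xyz': array([ 1.55544453, -0.25629838,  0.79591775]), 'attitude': array([-0.35964298,  0.69256706,  0.55467646, -0.28868984])}
top {'K': array([[392.46386483,   0.        , 320.77978977],
       [  0.        , 392.46386483, 196.22684658],
       [  0.        ,   0.        ,   1.        ]]), 'D': array([-0.09978722,  0.        ,  0.        ,  0.        ,  0.        ]), 'xyz': array([4.52103831e-01, 2.44333770e-04, 1.11910425e+00]), 'attitude': array([ 0.01800244, -0.69886851,  0.71423252, -0.0336249 ])}
{'K': array([[351.01616789,   0.        , 322.30835386],
       [  0.        , 351.01616789, 202.29924402],
       [  0.        ,   0.        ,   1.        ]]), 'D': array([-0.04597531,  0.        ,  0.        ,  0.        ,  0.        ]), 'xyz': array([ 0.29490026, -0.49670185,  0.37400391]), 'attitude': array([ 0.11305056,  0.83080847, -0.53983499, -0.07453213])}
0.0187
```

View pics/top0.png

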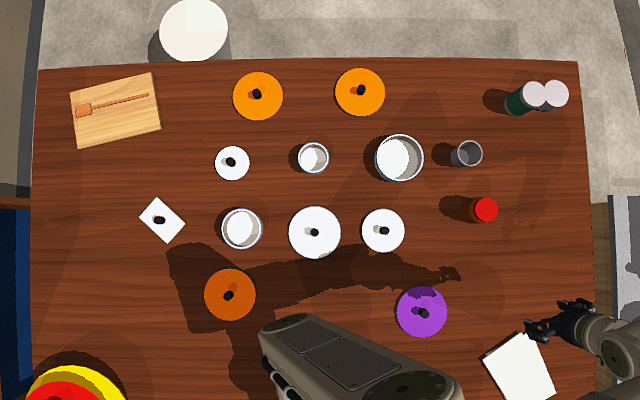

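View pics/scene0.png

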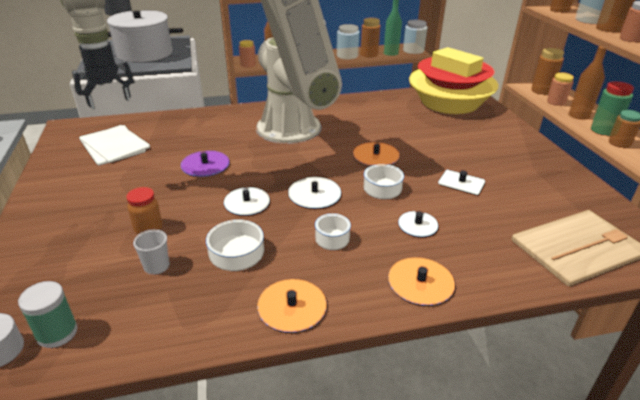

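```bash
cat > h.py <<'E'
from workcell import *
import numpy as np, cv2
from scipy.spatial.transform import Rotation as R
def q2R(q): return R.from_quat([q[1],q[2],q[3],q[0]]).as_matrix()
def pix2w(c,pts,z):
    "pixels -> world xy at height z"
    u=cv2.undistortPoints(np.float32(pts).reshape(-1,1,2),c["K"],c["D"]).reshape(-1,2)
    d=np.c_[u,np.ones(len(u))]@q2R(c["attitude"]).T
    return c["xyz"]+d*((z-c["xyz"][2])/d[:,2])[:,None]
def w2tool(dw):
    "world shift (m) -> tool cm"
    return q2R(get_state()["orientation"]).T@np.array(dw)*100
def disc(c,m,z):
    "centre and diameters of a mask's convex outline, taken at height z"
    k=max(cv2.findContours(m.astype(np.uint8),0,2)[0],key=cv2.contourArea)
    p=pix2w(c,cv2.convexHull(k).reshape(-1,2)+0.,z)[:,:2]
    (x,y),a,_=cv2.fitEllipse(np.float32(p*1000)); return x/1000,y/1000,a
E
python3 - <<'E'
from h import *
for cam,z0 in(("top",0),("scene",0)):
  c=camera_info(cam); read_camera(cam)
  for l,z in(("lid_small",.011),("lid_medium",.011),("lid_large",.011),("dish_small",.05),("dish_medium",.05),("dish_large",.05),("oblong_lid",.011),("preserve_jar",.1),("steel_cup",.08)):
    for r in silhouettes(cam,l):
      try:
        x,y,a=disc(c,r["pixels"],z); print(cam,l,round(r["p"],2),r["box"],round(x,4),round(y,4),np.round(a,0))
      except Exception as e: print(cam,l,e)
E
```

```text
top lid_small 0.8 [212.4, 142.3, 36.8, 37.8] 0.6351 0.2265 [ 97. 100.]
top lid_medium 0.78 [361.0, 210.6, 45.0, 41.9] 0.433 -0.1982 [120. 125.]
top lid_large 0.87 [290.0, 208.1, 49.2, 51.1] 0.4317 -0.0025 [146. 147.]
top lid_large 0.72 [399.0, 284.2, 46.8, 53.5] 0.2014 -0.3031 [144. 148.]
top lid_large 0.7 [204.3, 267.9, 51.3, 51.5] 0.2635 0.2363 [145. 147.]
top lid_large 0.67 [231.5, 72.7, 56.4, 45.8] 0.8303 0.1527 [145. 150.]
top lid_large 0.35 [297.6, 144.4, 30.3, 32.2] 0.6423 -0.004 [89. 90.]
top dish_small 0.73 [296.9, 141.5, 30.8, 34.9] 0.6358 -0.0031 [85. 89.]
top dish_small 0.43 [220.4, 208.9, 40.4, 40.5] 0.4467 0.1929 [111. 114.]
top dish_medium 0.94 [219.0, 208.6, 40.9, 39.7] 0.4465 0.1931 [109. 109.]
top dish_large 0.77 [375.2, 132.7, 44.9, 49.8] 0.6322 -0.243 [137. 144.]
top dish_large 0.5 [140.1, 201.0, 45.0, 42.2] 0.4741 0.4148 [101. 131.]
top oblong_lid 0.93 [139.2, 198.1, 47.6, 47.8] 0.4746 0.4315 [102. 149.]
top preserve_jar 0.72 [458.4, 198.2, 37.5, 22.0] 0.4807 -0.4417 [ 70. 110.]
top steel_cup 0.93 [448.7, 140.7, 35.7, 24.6] 0.6345 -0.4253 [72. 95.]
scene lid_smal
[... 257 characters left out ...]
 0.8405 -0.144 [147. 149.]
scene lid_large 0.73 [182.5, 147.8, 49.0, 29.9] 0.203 -0.3017 [147. 166.]
scene lid_large 0.67 [353.5, 147.1, 42.7, 15.7] 0.268 0.2386 [145. 157.]
scene lid_large 0.6 [290.3, 180.5, 52.8, 28.4] 0.439 -0.0012 [149. 153.]
scene dish_small 0.35 [292.2, 181.2, 50.3, 28.6] 0.4913 -0.014 [136. 141.]
scene dish_medium 0.55 [365.9, 164.3, 39.4, 32.0] 0.479 0.1848 [112. 179.]
scene dish_large 0.82 [204.6, 220.4, 59.8, 50.4] 0.6599 -0.2445 [140. 185.]
scene oblong_lid 0.82 [438.8, 169.5, 45.5, 24.3] 0.4737 0.4339 [119. 127.]
scene preserve_jar 0.56 [126.9, 189.0, 35.8, 47.5] 0.5497 -0.4482 [ 75. 221.]
scene steel_cup 0.73 [134.1, 230.3, 33.9, 43.0] 0.6765 -0.4261 [ 74. 165.]
```

The three white round lids and the dishes match the network positions and sizes. I'll go to the large lid first, turning the tool so that its axes line up with the world.

Call:
{"op": "send_rows", "data": {
  "series": [2.8,-2.8,0,0,0,-6.6,1,5.6,-5.6,0,0,0,-13.2,1,8.4,-8.4,0,0,0,-19.8,1,11.2,-11.2,0,0,0,-26.4,1,14,-14,0,0,0,-33,1,16.8,-16.8,0,0,0,-39.6,1,19.6,-19.6,0,0,0,-46.2,1,22.4,-22.4,0,0,0,-52.8,1,25.2,-25.2,0,0,0,-59.4,1,27.7,-27.7,0,0,0,-65.9,1],
  "newtons": 50
}}

```text
clock: 1.93
tcp_pos: [0.3747, -0.1571, 0.2316]
orientation: [0.0, 0.705, 0.709, 0.0]
wrist_force: [1.2, -0.2, -0.1]
finger_gap: 0.0854
```

Call:
{"op": "send_rows", "data": {
  "series": [3.5,1.3,1.5,0,0,0,1,7,2.6,3,0,0,0,1,10.5,4,5,0,0,0,1,13.5,5.2,7,0,0,0,1,15.6,6,8,0,0,0,1,15.6,6,8,0,0,0,1,15.6,6,8,0,0,0,1]
}}

```text
clock: 2.52
tcp_pos: [0.4341, -0.0022, 0.1507]
orientation: [-0.001, 0.706, 0.708, -0.001]
wrist_force: [0.4, -0.4, 0.2]
finger_gap: 0.0851
```

```bash
cat >> h.py <<'E'
def look(labels,fn,cam="wrist"):
    s=get_state(); c=camera_info(cam); im=read_camera(cam); cv2.imwrite("pics/"+fn,im)
    print("t",round(s["clock"],2),"tcp",np.round(s["tcp_pos"],4),"q",np.round(s["orientation"],4))
    for l,z in labels:
        for r in silhouettes(cam,l):
            try:
                x,y,a=disc(c,r["pixels"],z); print(l,round(r["p"],2),r["box"],"xy",round(x,4),round(y,4),"dia",np.round(a),"tool dx,dy cm",np.round(w2tool([x-s["tcp_pos"][0],y-s["tcp_pos"][1],0])[:2],2))
            except Exception as e: print(l,e)
E
python3 - <<'E'
from h import *
look([("lid_large",.011),("lid_medium",.011),("dish_small",.05)],"w1.png")
E
```

```text
t 2.52 tcp [ 0.4341 -0.0022  0.1507] q [-5.000e-04  7.063e-01  7.079e-01 -6.000e-04]
lid_large 0.67 [232.8, 99.3, 179.1, 172.9] xy 0.4312 -0.0022 dia [147. 147.] tool dx,dy cm [-0.   -0.29]
lid_medium 0.64 [268.1, 325.9, 109.2, 37.6] xy 0.4317 -0.1558 dia [ 41. 110.] tool dx,dy cm [-15.35  -0.21]
dish_small 0.72 [515.7, 143.6, 124.3, 113.3] xy 0.6264 -0.0 dia [ 87. 112.] tool dx,dy cm [ 0.27 19.23]
dish_small 0.29 [507.4, 387.3, 35.0, 12.7] xy 0.6105 -0.1801 dia [19. 31.] tool dx,dy cm [-17.75  17.68]
```

View pics/w1.png

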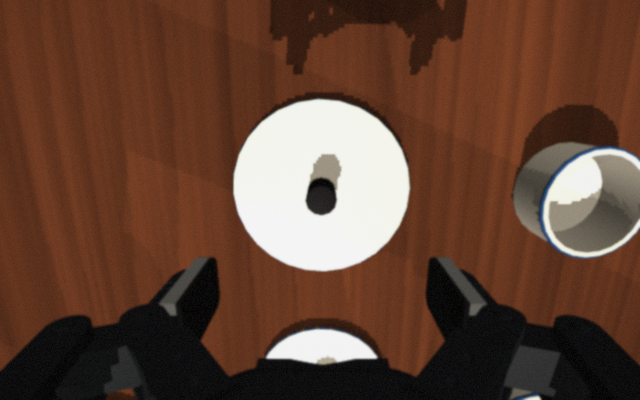

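Wrist view: the large lid is centred at about (321,185), with the knob between the fingers. It measures 147 mm and agrees with the top camera. I'll grasp it now.

Call:
{"op": "send_rows", "data": {
  "series": [0,-0.2,3,0,0,0,1,0,-0.3,6,0,0,0,1,0,-0.3,9,0,0,0,1,0,-0.3,11.5,0,0,0,1,0,-0.3,13,0,0,0,1,0,-0.3,13.4,0,0,0,1,0,-0.3,13.4,0,0,0,1,0,-0.3,13.4,0,0,0,0,0,-0.3,13.4,0,0,0,0,0,-0.3,13.4,0,0,0,0]
}}

```text
clock: 3.55
tcp_pos: [0.4329, -0.0038, 0.0186]
orientation: [0.001, 0.708, 0.707, 0.001]
wrist_force: [-0.2, 0.4, 0.8]
finger_gap: 0.0514
```

Call:
{"op": "send_rows", "data": {
  "series": [0,0,0,0,0,0,0,0,0,0,0,0,0,0,0,0,0,0,0,0,0,0,0,0,0,0,0,0]
}}

```text
clock: 3.88
tcp_pos: [0.4323, -0.0034, 0.0182]
orientation: [0.001, 0.707, 0.707, 0.0]
wrist_force: [-1.1, -0.0, 6.2]
finger_gap: 0.0228
```

Call:
{"op": "send_rows", "data": {
  "series": [0,0,-0.7,0,0,0,0,0,0,-2,0,0,0,0,0,0,-4,0,0,0,0,-1,0.8,-7,0,0,0,0,-3,2.4,-9.5,0,0,0,0,-5,4,-11,0,0,0,0,-6,5,-11,0,0,0,0,-6,5,-11,0,0,0,0]
}}

```text
clock: 4.55
tcp_pos: [0.4849, -0.0658, 0.1293]
orientation: [0.003, 0.708, 0.706, 0.001]
wrist_force: [-0.2, -0.0, -1.9]
finger_gap: 0.0225
```

```bash
cat >> h.py <<'E'
from scipy.optimize import least_squares
def dish(cam,label,r,h=.05):
    "dish centre: fit hull(rim circle, base circle) in the world plane z=h to the mask hull; also far-half circle fit"
    c=camera_info(cam)
    for d in silhouettes(cam,label)[:2]:
        k=max(cv2.findContours(d["pixels"].astype(np.uint8),0,1)[0],key=cv2.contourArea)
        p=pix2w(c,cv2.convexHull(k).reshape(-1,2)+0.,h)[:,:2]
        t=np.linspace(0,2*np.pi,180); C=np.c_[np.cos(t),np.sin(t)]
        n=c["xyz"]; f=n[2]; s=(f-h)/f
        # support function comparison
        sp=(p@C.T).max(0)
        def e(v):
            R_=r+v[2]
            a=v[:2]@C.T+R_; b=(n[:2]+(v[:2]-n[:2])*s)@C.T+R_*s
            return sp-np.maximum(a,b)
        o=least_squares(e,[*p.mean(0),0],loss="soft_l1",f_scale=.002)
        print(cam,label,round(d["p"],2),"xy",np.round(o.x[:2],4),"dr mm",round(o.x[2]*1e3,1),"rms mm",round(1e3*np.sqrt(np.mean(e(o.x)**2)),2))
E
python3 - <<'E'
from h import *
print(get_state()["finger_gap"],get_state()["tcp_pos"],get_state()["wrist_force"])
for cam in("top","scene"):
    im=read_camera(cam); cv2.imwrite(f"pics/{cam}1.png",im)
    for l,r in(("dish_large",.066),("dish_medium",.054),("dish_small",.042)): dish(cam,l,r)
E
```

```text
0.022477997173896574 [ 0.48493344 -0.06582468  0.12925207] [-0.20536481 -0.02198635 -1.92490217]
top dish_large 0.59 xy [ 0.6365 -0.2466] dr mm 0.1 rms mm 1.89
top dish_medium 0.98 xy [0.4464 0.1975] dr mm -1.4 rms mm 1.0
top dish_small 0.88 xy [ 0.6387 -0.004 ] dr mm 0.2 rms mm 1.12
scene dish_large 0.78 xy [ 0.635  -0.2444] dr mm -0.7 rms mm 1.5
scene dish_small 0.63 xy [ 0.6375 -0.0012] dr mm -2.3 rms mm 1.56
```

View pics/scene1.png

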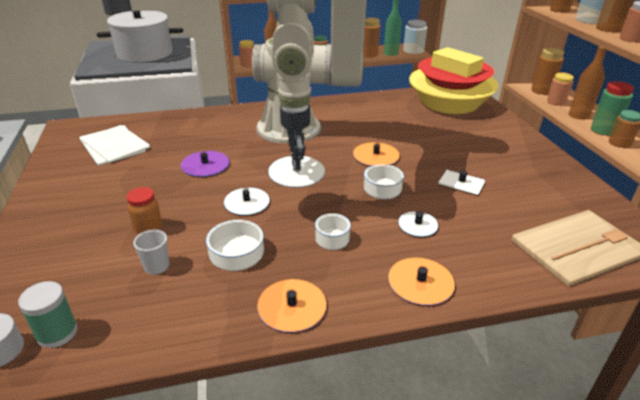

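The lid is held level at pixel (297,171). The two cameras agree on the large dish, at (0.636,-0.2455). I'll carry the lid above it.

Call:
{"op": "send_rows", "data": {
  "series": [-2.5,2.1,0,0,0,0,0,-5.5,4.6,0,0,0,0,0,-8.5,7.1,0,0,0,0,0,-11.5,9.6,0,0,0,0,0,-14.5,12.1,0,0,0,0,0,-16.5,13.8,0,0,0,0,0,-18,15.1,0,0,0,0,0,-18,15.1,0,0,0,0,0,-18,15.1,0,0,0,0,0,-18,15.1,0,0,0,0,0]
}}

```text
clock: 5.78
tcp_pos: [0.6315, -0.2425, 0.1266]
orientation: [-0.001, 0.707, 0.707, -0.0]
wrist_force: [0.1, 0.8, -1.2]
finger_gap: 0.0225
```

Run:
```python
from h import *
s=get_state();p=s["tcp_pos"];print(p,s["orientation"],s["finger_gap"])
h=p[2]-.0182+.011
c=camera_info("scene");im=read_camera("scene"); cv2.imwrite("pics/s2.png",cv2.resize(im[100:320,80:400],None,fx=2.5,fy=2.5))
for r in silhouettes("scene","lid_large")[:6]: print("scene",round(r["p"],2),r["box"],disc(c,r["pixels"],h))
look([("lid_large",h),("dish_large",.05)],"w2.png")
print("need",w2tool(np.array([.636,-.2455,.0622])-p))
```

```text
[ 0.63149245 -0.24248992  0.1265951 ] [-1.03671069e-03  7.07249427e-01  7.06963305e-01 -2.41422867e-04] 0.022500611356570544
scene 0.94 [202.4, 196.9, 64.8, 42.5] (0.6356641235351562, -0.24192079162597657, (148.1083526611328, 154.22885131835938))
scene 0.88 [260.0, 279.6, 67.8, 53.3] (0.9391530151367188, -0.15889834594726562, (126.17340087890625, 128.32781982421875))
scene 0.86 [391.6, 258.4, 63.3, 44.2] (0.9325565795898437, 0.0966505355834961, (123.10333251953125, 128.43338012695312))
scene 0.79 [182.9, 151.3, 35.5, 28.4] (0.3911653747558594, -0.30202389526367185, (110.9916000366211, 136.85678100585938))
scene 0.74 [353.2, 147.0, 46.0, 18.7] (0.4466896667480469, 0.17087332153320312, (127.34931182861328, 132.68460083007812))
t 5.88 tcp [ 0.6316 -0.2422  0.1272] q [-6.000e-04  7.070e-01  7.072e-01 -2.000e-04]
lid_large 0.95 [506.0, 0.5, 132.3, 165.7] xy 0.7443 -0.1622 dia [69. 82.] tool dx,dy cm [ 8.   11.27]
lid_large 0.69 [163.8, 90.2, 316.4, 272.5] xy 0.6297 -0.2353 dia [134. 148.] tool dx,dy cm [ 0.69 -0.19]
need [-0.30071006  0.45057496  6.43953614]
```

View pics/w2.png

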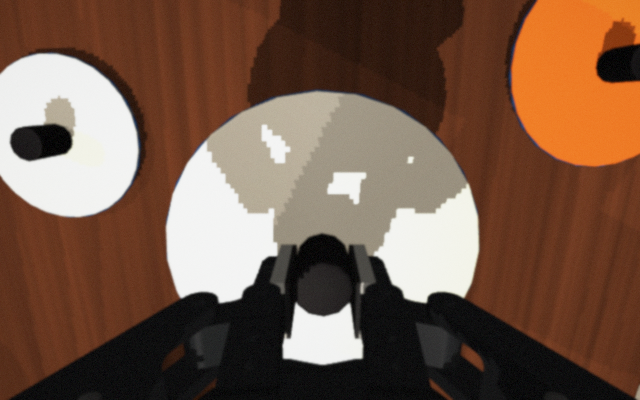

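Call:
{"op": "send_rows", "data": {
  "series": [-0.3,0.45,1.5,0,0,0,0,-0.3,0.45,3,0,0,0,0,-0.3,0.45,4.2,0,0,0,0,-0.3,0.45,5,0,0,0,0,-0.3,0.45,5,0,0,0,0,-0.3,0.45,5,0,0,0,0]
}}

```text
clock: 6.53
tcp_pos: [0.6364, -0.2462, 0.0764]
orientation: [-0.001, 0.707, 0.707, -0.0]
wrist_force: [0.3, 0.4, -1.4]
finger_gap: 0.0222
```

Run:
```python
from h import *
im=read_camera("scene"); a=cv2.resize(im[170:290,170:300],None,fx=4,fy=4,interpolation=2)
im=read_camera("top");b=cv2.resize(im[100:220,340:470],None,fx=3,fy=4)
cv2.imwrite("pics/s3.png",np.hstack([a[:, :520],b[:,:260]]))
s=get_state();p=s["tcp_pos"];print(p,s["orientation"],s["wrist_force"]);print("need",w2tool(np.array([.636,-.2455,.0622])-p))
```

```text
[ 0.63735907 -0.24673104  0.07791566] [5.97721606e-04 7.07388185e-01 7.06824996e-01 1.52508483e-04] [ 0.56004275 -0.96663599 -1.74596409]
need [ 0.12398414 -0.13767288  1.57134334]
```

View pics/s3.png

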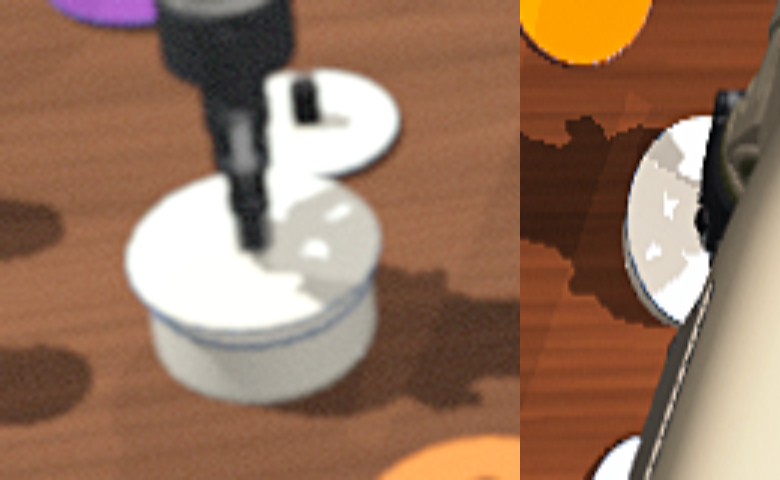

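```bash
cat >> h.py <<'E'
def proj(c,P):
    M=q2R(c["attitude"]).T; return cv2.projectPoints(np.float64(P),cv2.Rodrigues(M)[0],-M@c["xyz"],c["K"],c["D"])[0].reshape(-1,2)
def ring(x,y,z,r):
    t=np.linspace(0,2*np.pi,60); return np.c_[x+r*np.cos(t),y+r*np.sin(t),0*t+z]
E
python3 - <<'E'
from h import *
c=camera_info("scene"); im=read_camera("scene"); z=get_state()["tcp_pos"][2]; print(z,get_state()["tcp_pos"])
o=(170,170);a=cv2.resize(im[170:290,170:300],None,fx=6,fy=5,interpolation=2)
def d(P,col):
    q=(proj(c,P)+.5-o)*[6,5]; cv2.polylines(a,[np.int32(q)],True,col,1)
d(ring(.6364,-.2455,z-.0182+.011,.073),(0,0,255)); d(ring(.636,-.2455,0,.066),(0,255,0)); d(ring(.636,-.2455,.05,.066),(0,255,0))
cv2.imwrite("pics/s4.png",a)
E
```

```text
0.07825392438030804 [ 0.63750321 -0.24681795  0.07825392]
```

View pics/s4.png

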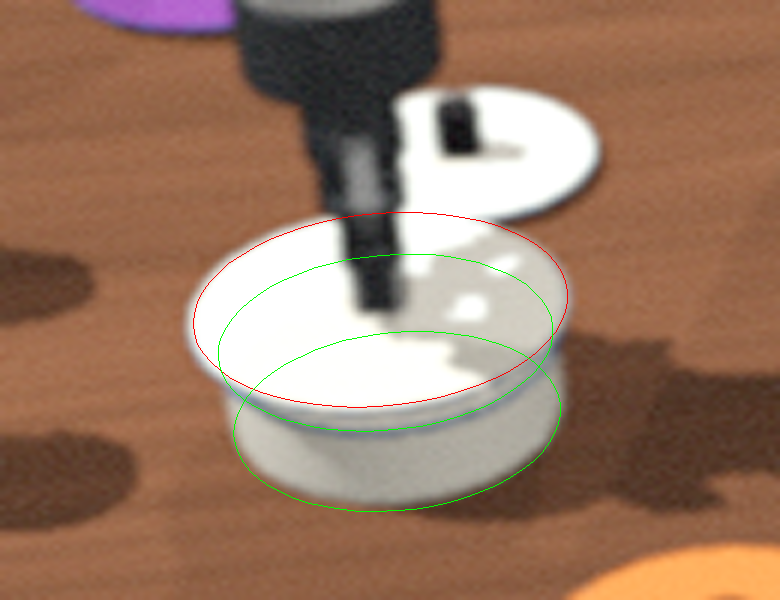

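The predicted outlines match the lid within about 2 mm, and the dish rim line fits too. I'll lower the lid slowly.

Call:
{"op": "send_rows", "data": {
  "series": [0.15,-0.15,0.5,0,0,0,0,0.15,-0.15,0.9,0,0,0,0,0.15,-0.15,1.1,0,0,0,0,0.15,-0.15,1.2,0,0,0,0,0.15,-0.15,1.3,0,0,0,0,0.15,-0.15,1.4,0,0,0,0,0.15,-0.15,1.4,0,0,0,0,0.15,-0.15,1.4,0,0,0,0]
}}

```text
clock: 7.35
tcp_pos: [0.6354, -0.245, 0.0633]
orientation: [0.0, 0.707, 0.707, -0.0]
wrist_force: [-0.3, -0.6, -1.8]
finger_gap: 0.022
```

Call:
{"op": "send_rows", "data": {
  "series": [0,0,0.05,0,0,0,0,0,0,0.1,0,0,0,0,0,0,0.15,0,0,0,0,0,0,0.15,0,0,0,0]
}}

```text
clock: 7.68
tcp_pos: [0.6355, -0.2451, 0.0623]
orientation: [0.0, 0.707, 0.707, 0.0]
wrist_force: [-0.8, 0.1, 2.7]
finger_gap: 0.0225
```

Contact is at exactly the predicted height, so the plug is in. I'll release and retreat, then head for the medium lid at (0.433,-0.198).

Call:
{"op": "send_rows", "data": {
  "series": [0,0,0,0,0,0,0.3,0,0,0,0,0,0,0.6,0,0,0,0,0,0,1,0,0,0,0,0,0,1,0,0,0,0,0,0,1,0,0,-1,0,0,0,1,0,0,-3,0,0,0,1,0,0,-6,0,0,0,1,1,-3,-9,0,0,0,1,1.5,-6,-9,0,0,0,1]
}}

```text
clock: 8.52
tcp_pos: [0.579, -0.2314, 0.158]
orientation: [0.005, 0.707, 0.707, 0.002]
wrist_force: [0.7, 0.2, 1.1]
finger_gap: 0.0856
```

Call:
{"op": "send_rows", "data": {
  "series": [0.5,-3,0,0,0,0,1,1,-6,0,0,0,0,1,1.5,-9,0,0,0,0,1,2.5,-12,0,0,0,0,1,3.1,-14.2,0,0,0,0,1,3.1,-14.2,0,0,0,0,1,3.1,-14.2,0,0,0,0,1]
}}

```text
clock: 9.1
tcp_pos: [0.433, -0.1988, 0.153]
orientation: [0.001, 0.708, 0.707, 0.0]
wrist_force: [0.6, -0.7, 0.7]
finger_gap: 0.0856
```

Run:
```python
from h import *
look([("lid_medium",.011)],"w3.png")
look([("lid_large",.055),("lid_medium",.011)],"t3.png","top")
a=cv2.imread("pics/w3.png");b=cv2.imread("pics/t3.png")[90:270,200:500]
cv2.imwrite("pics/c3.png",np.vstack([cv2.resize(a,(480,300)),cv2.resize(b,(480,288))]))
```

```text
t 9.1 tcp [ 0.433  -0.1988  0.153 ] q [9.000e-04 7.076e-01 7.066e-01 2.000e-04]
lid_medium 0.97 [253.1, 110.5, 145.4, 146.1] xy 0.432 -0.1965 dia [123. 123.] tool dx,dy cm [ 0.23 -0.1 ]
t 9.2 tcp [ 0.4347 -0.1996  0.1528] q [1.400e-03 7.074e-01 7.068e-01 3.000e-04]
lid_large 0.94 [231.5, 72.6, 54.6, 46.5] xy 0.8151 0.1461 dia [137. 140.] tool dx,dy cm [34.59 38.02]
lid_large 0.89 [337.1, 66.7, 48.1, 48.1] xy 0.8212 -0.1405 dia [140. 141.] tool dx,dy cm [ 5.93 38.65]
lid_large 0.64 [202.9, 267.4, 52.5, 53.8] xy 0.2708 0.2277 dia [139. 143.] tool dx,dy cm [ 42.72 -16.41]
lid_large 0.62 [374.6, 132.3, 52.1, 51.4] xy 0.6354 -0.2456 dia [147. 149.] tool dx,dy cm [-4.58 20.08]
lid_medium 0.68 [361.5, 210.4, 34.8, 42.7] xy 0.4325 -0.1914 dia [108. 122.] tool dx,dy cm [ 0.82 -0.22]
lid_medium 0.61 [374.4, 130.2, 51.5, 54.5] xy 0.6417 -0.2551 dia [152. 156.] tool dx,dy cm [-5.54 20.71]
```

View pics/c3.png

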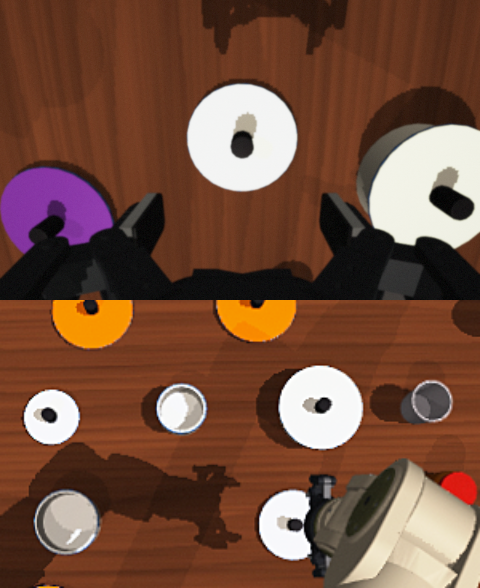

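Large lid sits flat on its dish, seen at (320,405) in the composite. The medium lid is centred in the wrist view at (242,137), so I'll grasp it.

Call:
{"op": "send_rows", "data": {
  "series": [0.25,-0.2,3,0,0,0,1,0.25,-0.2,6,0,0,0,1,0.25,-0.2,9,0,0,0,1,0.25,-0.2,11.5,0,0,0,1,0.25,-0.2,13,0,0,0,1,0.25,-0.2,13.6,0,0,0,1,0.25,-0.2,13.6,0,0,0,1,0.25,-0.2,13.6,0,0,0,0,0.25,-0.2,13.6,0,0,0,0,0.25,-0.2,13.6,0,0,0,0]
}}

```text
clock: 10.18
tcp_pos: [0.4325, -0.1971, 0.017]
orientation: [0.001, 0.707, 0.707, 0.0]
wrist_force: [-0.4, 0.7, 0.0]
finger_gap: 0.0516
```

Call:
{"op": "send_rows", "data": {
  "series": [0,0,0,0,0,0,0,0,0,0,0,0,0,0,0,0,0,0,0,0,0,0,0,0,0,0,0,0]
}}

```text
clock: 10.52
tcp_pos: [0.4322, -0.1968, 0.0169]
orientation: [0.001, 0.707, 0.707, 0.0]
wrist_force: [0.2, 0.0, 5.9]
finger_gap: 0.0222
```

Call:
{"op": "send_rows", "data": {
  "series": [0,0,-0.7,0,0,0,0,0,0,-2,0,0,0,0,0,0,-4.5,0,0,0,0,2,0.1,-8,0,0,0,0,5,0.2,-10.5,0,0,0,0,8.5,0.3,-12,0,0,0,0,12,0.5,-12,0,0,0,0,15.5,0.7,-12,0,0,0,0,19,0.9,-12,0,0,0,0,22,1,-12,0,0,0,0]
}}

```text
clock: 11.35
tcp_pos: [0.4411, 0.0257, 0.1364]
orientation: [0.0, 0.707, 0.707, 0.0]
wrist_force: [1.1, -0.6, -1.3]
finger_gap: 0.0224
```

Call:
{"op": "send_rows", "data": {
  "series": [3,0.1,0,0,0,0,0,5.5,0.2,0,0,0,0,0,5.5,0.2,0,0,0,0,0,5.5,0.2,0,0,0,0,0]
}}

```text
clock: 11.68
tcp_pos: [0.4431, 0.0797, 0.1359]
orientation: [0.0, 0.706, 0.708, -0.0]
wrist_force: [0.3, 0.2, -1.7]
finger_gap: 0.0227
```

Run:
```python
from h import *
s=get_state();print(s["clock"],s["tcp_pos"],s["orientation"],s["finger_gap"])
for cam in("wrist","top","scene"):
    cv2.imwrite(f"pics/{cam}4.png",read_camera(cam))
    for l,r in(("dish_medium",.054),("dish_small",.042)): dish(cam,l,r)
s=get_state();print(s["tcp_pos"]);print("need",w2tool(np.array([.446,.197,.0609])-s["tcp_pos"]))
```

```text
11.6833 [0.44312662 0.07967338 0.135929  ] [ 4.14092534e-05  7.06291474e-01  7.07921100e-01 -2.63601788e-04] 0.02267917225398755
wrist dish_medium 0.82 xy [0.4464 0.1888] dr mm -3.5 rms mm 8.68
wrist dish_small 0.91 xy [ 0.6393 -0.0062] dr mm -1.8 rms mm 1.05
top dish_medium 0.29 xy [0.4388 0.0446] dr mm -12.5 rms mm 12.41
top dish_small 0.79 xy [ 0.639 -0.004] dr mm -0.7 rms mm 1.03
top dish_small 0.25 xy [ 0.6438 -0.4469] dr mm -8.9 rms mm 1.19
scene dish_medium 0.56 xy [0.447  0.1978] dr mm -2.9 rms mm 1.47
scene dish_small 0.56 xy [ 0.6384 -0.0031] dr mm -3.9 rms mm 1.56
scene dish_small 0.16 xy [0.2789 0.1281] dr mm -1.6 rms mm 12.44
[0.44365344 0.07796838 0.13577934]
need [11.90474282  0.20794222  7.48621026]
```

View pics/wrist4.png

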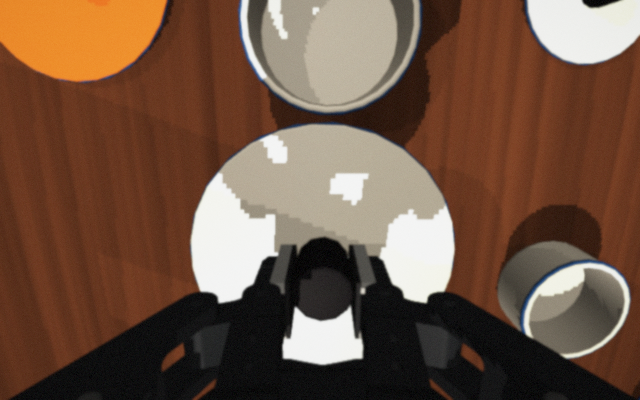

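The medium dish lies straight ahead; its near rim bottoms out at (330,110). The cameras give (0.447,0.1977). I'll go above it and partly down.

Call:
{"op": "send_rows", "data": {
  "series": [2.5,0.1,0,0,0,0,0,5.5,0.2,0,0,0,0,0,8.5,0.25,0,0,0,0,0,10.8,0.25,0.5,0,0,0,0,11.9,0.25,2,0,0,0,0,11.9,0.25,4,0,0,0,0,11.9,0.25,5.2,0,0,0,0,11.9,0.25,5.9,0,0,0,0,11.9,0.25,5.9,0,0,0,0,11.9,0.25,5.9,0,0,0,0]
}}

```text
clock: 12.97
tcp_pos: [0.4462, 0.1973, 0.0768]
orientation: [-0.0, 0.708, 0.707, -0.0]
wrist_force: [0.4, 0.2, -0.6]
finger_gap: 0.0223
```

Run:
```python
from h import *
s=get_state();p=s["tcp_pos"];print(s["clock"],p,s["orientation"],s["wrist_force"]);print("need",w2tool(np.array([.4467,.1975,.0609])-p))
c=camera_info("scene"); im=read_camera("scene"); z=p[2]
o=(330,130);a=cv2.resize(im[130:230,330:460],None,fx=6,fy=6,interpolation=2)
def d(P,col):
    q=(proj(c,P)+.5-o)*[6,6]; cv2.polylines(a,[np.int32(q)],True,col,1)
d(ring(p[0],p[1],z-.0169+.011,.061),(0,0,255)); d(ring(.4467,.1975,0,.054),(0,255,0)); d(ring(.4467,.1975,.05,.054),(0,255,0))
cv2.imwrite("pics/s5.png",a)
```

```text
12.9667 [0.44624606 0.19734015 0.07680339] [-7.97999639e-05  7.07613429e-01  7.06599722e-01 -2.47184974e-04] [ 0.4341797   0.16716992 -0.61208977]
need [0.01642659 0.04610647 1.59031382]
```

View pics/s5.png

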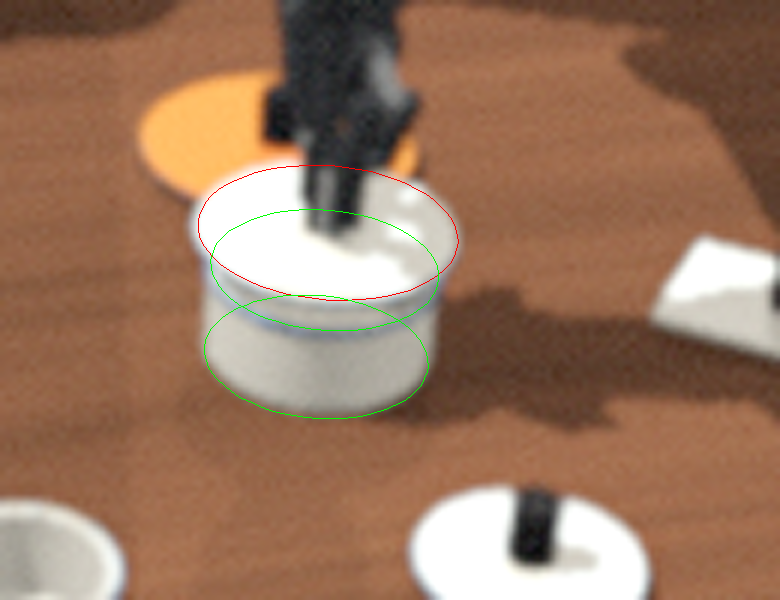

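The outlines fit within about 2 mm, so I'll lower until contact.

Call:
{"op": "send_rows", "data": {
  "series": [0,0,0.5,0,0,0,0,0,0,0.9,0,0,0,0,0,0,1.15,0,0,0,0,0,0,1.3,0,0,0,0,0,0,1.4,0,0,0,0,0,0,1.5,0,0,0,0,0,0,1.55,0,0,0,0,0,0,1.6,0,0,0,0,0,0,1.6,0,0,0,0]
}}

```text
clock: 13.77
tcp_pos: [0.4462, 0.1977, 0.0609]
orientation: [0.0, 0.707, 0.707, 0.0]
wrist_force: [-1.1, -0.3, 0.0]
finger_gap: 0.0225
```

Call:
{"op": "send_rows", "data": {
  "series": [0,0,0.06,0,0,0,0,0,0,0.06,0,0,0,0,0,0,0.06,0,0,0,0.3,0,0,0.06,0,0,0,0.6,0,0,0.06,0,0,0,1,0,0,0.06,0,0,0,1,0,0,0,0,0,0,1,0,0,-1.5,0,0,0,1,0,0,-4,0,0,0,1,0,0,-7,0,0,0,1]
}}

```text
clock: 14.6
tcp_pos: [0.4446, 0.1972, 0.1299]
orientation: [-0.001, 0.707, 0.707, -0.002]
wrist_force: [0.8, -0.3, 0.2]
finger_gap: 0.0853
```

Call:
{"op": "send_rows", "data": {
  "series": [0.5,3,-1,0,0,0,1,1,6,-2,0,0,0,1,1.5,9,-2,0,0,0,1,2,12,-2,0,0,0,1,2.5,15,-2,0,0,0,1,2.8,17.5,-2,0,0,0,1,2.9,18.9,-2,0,0,0,1,2.9,18.9,-2,0,0,0,1,2.9,18.9,-2,0,0,0,1]
}}

```text
clock: 15.35
tcp_pos: [0.6353, 0.2263, 0.1498]
orientation: [-0.0, 0.708, 0.707, -0.001]
wrist_force: [-0.4, 0.3, -0.3]
finger_gap: 0.0852
```

Run:
```python
from h import *
look([("lid_small",.011)],"w6.png")
look([("lid_medium",.055),("lid_large",.055)],"t6.png","top")
a=cv2.imread("pics/w6.png");b=cv2.imread("pics/t6.png")[90:270,200:500]
cv2.imwrite("pics/c6.png",np.vstack([cv2.resize(a,(480,300)),cv2.resize(b,(480,288))]))
```

```text
t 15.35 tcp [0.6353 0.2263 0.1498] q [-4.000e-04  7.076e-01  7.067e-01 -6.000e-04]
lid_small 0.97 [263.3, 127.3, 121.9, 116.1] xy 0.6333 0.2293 dia [99. 99.] tool dx,dy cm [ 0.3 -0.2]
t 15.45 tcp [0.6341 0.2264 0.1504] q [-4.000e-04  7.073e-01  7.069e-01 -6.000e-04]
lid_medium 0.7 [219.1, 209.6, 48.8, 43.1] xy 0.4456 0.1951 dia [118. 123.] tool dx,dy cm [ -3.14 -18.85]
lid_large 0.97 [333.9, 66.3, 51.1, 50.4] xy 0.8218 -0.1406 dia [140. 142.] tool dx,dy cm [-36.69  18.78]
lid_large 0.91 [399.6, 286.9, 48.5, 51.6] xy 0.2101 -0.2911 dia [139. 142.] tool dx,dy cm [-51.77 -42.38]
lid_large 0.75 [226.8, 268.0, 30.3, 49.2] xy 0.2739 0.2048 dia [ 91. 138.] tool dx,dy cm [ -2.18 -36.02]
lid_large 0.69 [231.2, 72.7, 55.3, 46.4] xy 0.8149 0.146 dia [136. 141.] tool dx,dy cm [-8.03 18.08]
lid_large 0.56 [374.8, 133.0, 51.4, 49.9] xy 0.6346 -0.2462 dia [145. 147.] tool dx,dy cm [-47.26   0.07]
```

View pics/c6.png

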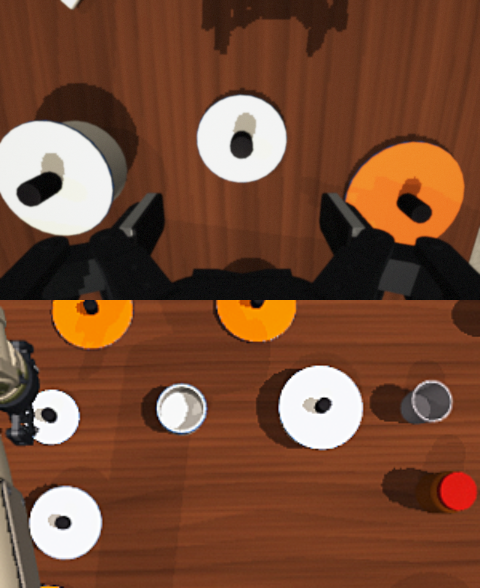

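The medium and large lids both sit on their dishes. The small lid is centred in the wrist view, so I'll grasp it.

Call:
{"op": "send_rows", "data": {
  "series": [0.2,-0.1,3,0,0,0,1,0.2,-0.1,6,0,0,0,1,0.2,-0.1,9,0,0,0,1,0.2,-0.1,11.5,0,0,0,1,0.2,-0.1,12.8,0,0,0,1,0.2,-0.1,13.3,0,0,0,1,0.2,-0.1,13.3,0,0,0,1,0.2,-0.1,13.3,0,0,0,0,0.2,-0.1,13.3,0,0,0,0,0.2,-0.1,13.3,0,0,0,0]
}}

```text
clock: 16.43
tcp_pos: [0.6355, 0.2288, 0.0197]
orientation: [0.001, 0.707, 0.707, 0.001]
wrist_force: [0.8, -0.2, -0.4]
finger_gap: 0.0514
```

Call:
{"op": "send_rows", "data": {
  "series": [0,0,0,0,0,0,0,0,0,0,0,0,0,0,0,0,0,0,0,0,0,0,0,0,0,0,0,0]
}}

```text
clock: 16.77
tcp_pos: [0.6349, 0.2287, 0.0189]
orientation: [0.0, 0.707, 0.707, 0.001]
wrist_force: [-1.0, -1.1, 5.8]
finger_gap: 0.022
```

Call:
{"op": "send_rows", "data": {
  "series": [0,0,-0.7,0,0,0,0,0,0,-2,0,0,0,0,0,0,-4.5,0,0,0,0,-2,0.1,-8,0,0,0,0,-5,0.1,-10,0,0,0,0,-8.5,0.2,-11,0,0,0,0,-12,0.3,-11,0,0,0,0,-15.5,0.3,-11,0,0,0,0,-18,0.4,-11,0,0,0,0,-20,0.4,-11,0,0,0,0]
}}

```text
clock: 17.6
tcp_pos: [0.6377, 0.026, 0.1279]
orientation: [0.0, 0.708, 0.706, -0.0]
wrist_force: [0.2, -0.1, -0.8]
finger_gap: 0.0225
```

Call:
{"op": "send_rows", "data": {
  "series": [-1.5,0,0,0,0,0,0,-2.7,0,0,0,0,0,0,-3.2,0,0.5,0,0,0,0,-3.2,0,2,0,0,0,0,-3.2,0,4,0,0,0,0,-3.2,0,5.1,0,0,0,0,-3.2,0,5.1,0,0,0,0,-3.2,0,5.1,0,0,0,0]
}}

```text
clock: 18.27
tcp_pos: [0.6372, -0.0026, 0.0758]
orientation: [-0.001, 0.707, 0.707, -0.001]
wrist_force: [-0.1, 0.5, -0.2]
finger_gap: 0.0222
```

Run:
```python
from h import *
s=get_state();p=s["tcp_pos"];print(s["clock"],p,s["orientation"],s["wrist_force"]);print("need",w2tool(np.array([.639,-.004,.0629])-p))
c=camera_info("scene"); im=read_camera("scene"); z=p[2]
o=(270,180);a=cv2.resize(im[180:280,270:400],None,fx=6,fy=6,interpolation=2)
def d(P,col):
    q=(proj(c,P)+.5-o)*[6,6]; cv2.polylines(a,[np.int32(q)],True,col,1)
d(ring(p[0],p[1],z-.0189+.011,.049),(0,0,255)); d(ring(.639,-.004,0,.042),(0,255,0)); d(ring(.639,-.004,.05,.042),(0,255,0))
cv2.imwrite("pics/s7.png",a)
```

```text
18.2667 [ 0.63717769 -0.00262752  0.07582906] [-0.00098612  0.70702565  0.70718683 -0.00073873] [-0.0716779   0.46967401 -0.24953408]
need [-0.13774257  0.18535256  1.29240946]
```

View pics/s7.png

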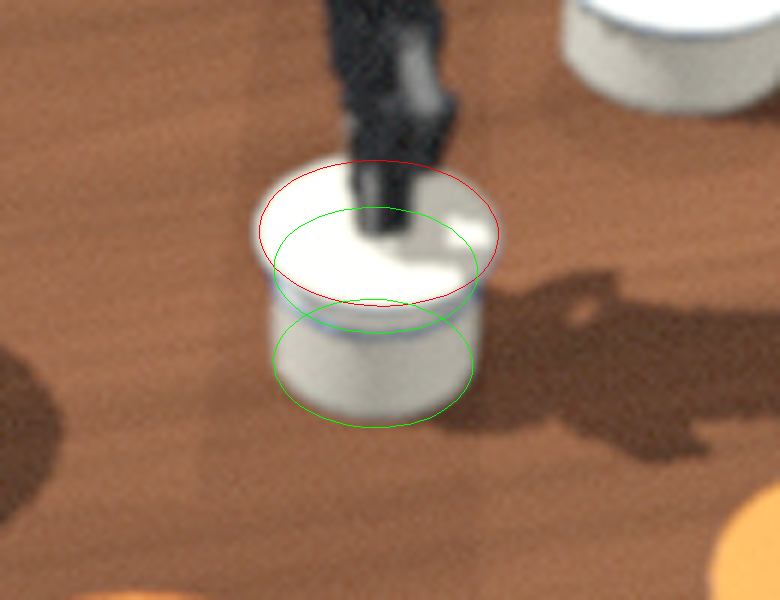

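The fit is good to about 2 mm, so I'll lower it.

Call:
{"op": "send_rows", "data": {
  "series": [0,0.1,0.4,0,0,0,0,0,0.1,0.7,0,0,0,0,0,0.1,0.9,0,0,0,0,0,0.1,1.05,0,0,0,0,0,0.1,1.15,0,0,0,0,0,0.1,1.25,0,0,0,0,0,0.1,1.3,0,0,0,0,0,0.1,1.3,0,0,0,0,0,0.1,1.3,0,0,0,0]
}}

```text
clock: 19.07
tcp_pos: [0.639, -0.0035, 0.0638]
orientation: [0.0, 0.707, 0.707, -0.0]
wrist_force: [0.2, -0.2, -0.3]
finger_gap: 0.0227
```

Call:
{"op": "send_rows", "data": {
  "series": [0,0,0.05,0,0,0,0,0,0,0.1,0,0,0,0,0,0,0.12,0,0,0,0,0,0,0.12,0,0,0,0]
}}

```text
clock: 19.4
tcp_pos: [0.6392, -0.0035, 0.063]
orientation: [0.0, 0.707, 0.707, 0.0]
wrist_force: [-1.2, -0.1, 2.1]
finger_gap: 0.0222
```

Contact is at the predicted height (0.063). I'll release, rise and move away to the side.

Call:
{"op": "send_rows", "data": {
  "series": [0,0,0,0,0,0,0.3,0,0,0,0,0,0,0.6,0,0,0,0,0,0,1,0,0,0,0,0,0,1,0,0,0,0,0,0,1,0,0,-1.5,0,0,0,1,0,0,-4,0,0,0,1,0,0,-8,0,0,0,1,0,-4,-12,0,0,0,1,0,-8,-14,0,0,0,1]
}}

```text
clock: 20.23
tcp_pos: [0.5763, -0.0039, 0.1962]
orientation: [0.002, 0.707, 0.707, 0.001]
wrist_force: [-0.5, 0.2, 0.6]
finger_gap: 0.0852
```

Call:
{"op": "send_rows", "data": {
  "series": [0,-4,0,0,0,0,1,0,-8,0,0,0,0,1,0,-12,0,0,0,0,1,0,-15,0,0,0,0,1,0,-15,0,0,0,0,1,0,-15,0,0,0,0,1]
}}

```text
clock: 20.73
tcp_pos: [0.4227, -0.0032, 0.1941]
orientation: [0.001, 0.708, 0.707, 0.0]
wrist_force: [0.1, 0.1, 0.5]
finger_gap: 0.0855
```

Run:
```python
from h import *
look([("lid_small",.055),("lid_medium",.055),("lid_large",.055),("oblong_lid",.011),("steel_cup",.08),("preserve_jar",.1)],"t8.png","top")
a=read_camera("scene")
cv2.imwrite("pics/c8.png",np.hstack([cv2.resize(a[130:290,120:480],(790,351))]))
```

```text
t 20.73 tcp [ 0.4227 -0.0032  0.1941] q [5.000e-04 7.075e-01 7.067e-01 3.000e-04]
lid_small 0.86 [292.0, 137.6, 40.4, 39.2] xy 0.6388 -0.0045 dia [ 97. 100.] tool dx,dy cm [-0.11 21.61]
lid_medium 0.79 [219.6, 210.2, 47.0, 42.3] xy 0.445 0.1951 dia [118. 123.] tool dx,dy cm [19.83  2.21]
lid_large 0.9 [202.8, 267.3, 51.8, 53.8] xy 0.2715 0.2278 dia [138. 141.] tool dx,dy cm [ 23.09 -15.14]
lid_large 0.9 [396.8, 284.6, 49.3, 51.5] xy 0.2116 -0.2908 dia [138. 142.] tool dx,dy cm [-28.78 -21.09]
lid_large 0.88 [336.8, 66.5, 49.2, 50.6] xy 0.822 -0.1406 dia [141. 142.] tool dx,dy cm [-13.71  39.94]
lid_large 0.66 [230.7, 73.9, 55.8, 46.4] xy 0.8153 0.146 dia [140. 142.] tool dx,dy cm [14.95 39.25]
lid_large 0.65 [375.3, 131.7, 51.8, 51.1] xy 0.6342 -0.245 dia [146. 149.] tool dx,dy cm [-24.16  21.17]
oblong_lid 0.89 [137.3, 197.8, 49.4, 43.9] xy 0.476 0.4295 dia [101. 138.] tool dx,dy cm [43.27  5.29]
steel_cup 0.95 [448.8, 138.7, 33.0, 29.3] xy 0.6353 -0.4244 dia [71. 92.] tool dx,dy cm [-42.11  21.29]
preserve_jar 0.83 [460.1, 197.8, 36.2, 25.8] xy 0.4821 -0.4432 dia [ 70. 109.] tool dx,dy cm [-44.     5.97]
```

View pics/c8.png

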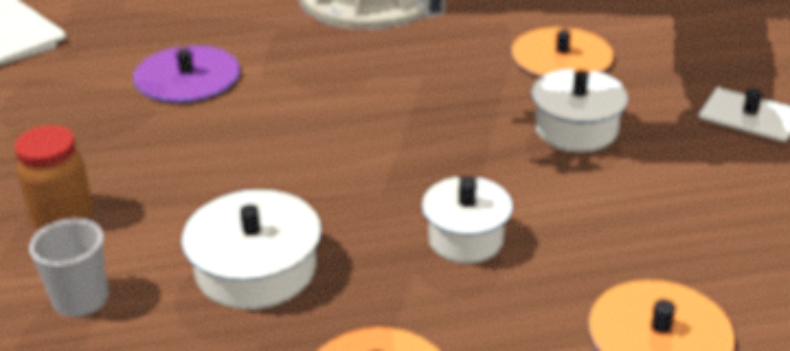

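View pics/t8.png

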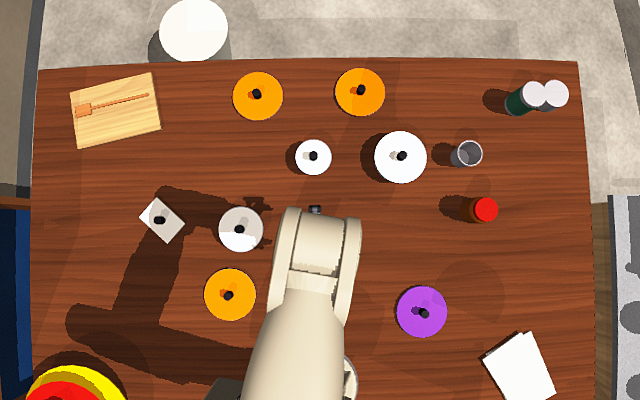

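All three lids sit level and centred on their dishes, at (252,235), (467,205) and (579,90) in the scene crop. The bystanders haven't moved and the arm is clear, so I'll hand in.

```bash
python3 -c "
from workcell import *
print(hand_in())"
```

```text
the job is handed in; nothing more can be done
None
```

I placed the three white round lids on their matching dishes in the order large, medium, small, and handed the job in at about 21 s on the robot clock. `hand_in()` gives no verdict, so this rests on my own checks.

- **Seating:** each lid was released at about the height expected for its plug being inside the dish. Wrist force showed clear contact for the large and small lids. For the medium lid the force had only dropped to zero, so I lowered it about 0.6 mm more before opening.
- **Final position:** the lid centres measured from the top camera are within about 3 mm of the dish centres I had fitted (limit 11 mm). The last pictures show all three lying flat.
- **Bystanders:** the oblong lid, jar and cup read within about 3 mm of their starting positions. I did not go near the orange and purple look-alikes.
- **Disagreements:** the cameras differed by 2–3 mm on lid and dish positions, within what the fit allows. The dish base outlines in the scene camera were slightly off my model, probably because of rounded bottom edges. I did not re-measure the dishes after placing the lids.

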